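# Stand the pattern plaque in the drying rack and wedge the rack up

### The job

In the lantern painter's workshop, take the tall plaque with the blue flowers from the dark waiting stand and stand it on edge in the free slot of the pale drying rack, lowering it right down to the slot's floor before you let go. Then grip the wedge by its red block and, with it flat on the table, push its thin end under the tongue of the rack until that end of the rack just lifts off its base, about 5 mm, carried by the wedge alone. Finish while still holding the wedge there, so that a colleague can set the rack's foot; leave the other plaques standing and everything else where it is.

Things in the scene. Friction and masses are not known exactly. Their poses are not given: they have to be found in the camera images.
- plaque_blue: Loose cream wooden plaque with blue flowers and blue top edge, on edge in one of the two slots of the dark waiting stand (which one varies); 90 wide (x) x 12 thick (y) x 110 mm tall (z up), about 80 g. Origin at the centre of its underside, 22 mm above the table. Its lower 30 mm are between rails; its top 25 mm rise above the shorter plaques.
- plaque_red: Loose plaque with red flowers, 90 x 12 x 85 mm tall, in the other slot of the waiting stand, 64 mm away centre to centre. Origin at the centre of its underside, axes as the blue one. Leave it.
- plaque_green: Loose plaque with green flowers, 90 x 12 x 85 mm tall, standing in one of the two filled slots of the rack. Origin at the centre of its underside. Leave it standing.
- plaque_violet: Loose plaque with violet flowers, 90 x 12 x 85 mm tall, standing in the other filled slot of the rack. Origin at the centre of its underside. Leave it standing.
- free_slot (a point): Middle of the floor of the rack's free slot, 22 mm above the table: the slot nearest the hinge, away from the tongue. The slot runs along this point's x (100 mm, open ends), y is across. Its two rails, 30 mm high, are 20 mm apart: 4 mm to spare each side of a plaque; above them flared lips lead in, to 41 mm height. The next slot's centre is 55 mm away towards -y.
- rack_base: Dark fixed base board, 12 mm thick, under the pale tray. Origin at table height; x along the slots, y from tongue end (-) to hinge end (+). Board: x -65..65, y -55..135 mm. Tray (10 mm board, slots at y = -35, 20, 75) rests on it, hinged at y = 120. Its 70 mm wide tongue sticks out to y = -135, underside 12 mm above the table, open below as far as the board (75 mm past the steel bar).
- rack (a joint): Tilt of the rack's tray on its hinge, rad: 0 resting on the base, grows as the tongue end is lifted; the tongue's bar is 250 mm from the hinge, so 0.02 rad lifts it 5 mm. Tray and plaques press down on the bar with about 4 N; it falls back under its own weight.
- tongue (a point): Lowest point, mid-width, of the round steel bar (10 mm diameter, along x) under the tip of the tongue: 12 mm above the table when the rack rests. Axes as rack_base: the wedge goes in along +y.
- wedge: Loose wedge, 32 mm wide (x), 120 g, flat on the table on the tongue's side of the rack. Red grip block 40 long, 45 mm high; from it a pale ramp falls towards +y, 24 mm high at y = 20 to 4 mm at its thin end, y = 100 mm. Origin at the underside, beneath the red block's centre. It meets the bar when its thin end is 32 mm past it, and lifts it 1 mm per further 4 mm.
- paint_dish: White ceramic dish, 90 mm across, 18 mm high, beyond the rack. Leave it.
- glue_bottle: White bottle with red cap, 56 mm across, 130 mm high, beyond the rack. Leave it.
- pigment_jar: Green glass jar with white lid, 60 mm across, 70 mm high, beyond the rack. Leave it.
- water_cup: Blue ceramic cup, 70 mm across, 80 mm high, just beyond the waiting stand. Leave it.
- flat_brush: Brush lying on the table beyond the rack. Leave it.
- stand: Dark fixed waiting stand, 120 x 130 x 52 mm high, with two slots along its x, at y = -32 and +32 mm, floors 22 mm above the table. Origin at the centre of its underside.
Mind the look-alikes: they are no part of the job. Leave any pink or yellow look-alike of the plaque_blue alone.

How it is judged:
On the way, in this order (a step that is already met when the one before it is completed fails the run):
1. The blue plaque is down in the free slot, still gripped (x of plaque_blue in the frame of free_slot between -0.025 and 0.025 m and y of plaque_blue in the frame of free_slot between -0.012 and 0.012 m and z of plaque_blue in the frame of free_slot between -0.006 and 0.008 m and angle between plaque_blue's own z axis and vertical below 0.35 rad and angle between the x axis of plaque_blue and the x axis of free_slot, either way round below 0.25 rad and contact force between the fingers and plaque_blue above 1 N), for 0.1 s.
2. It stands there on its own, let go (x of plaque_blue in the frame of free_slot between -0.025 and 0.025 m and y of plaque_blue in the frame of free_slot between -0.012 and 0.012 m and z of plaque_blue in the frame of free_slot between -0.006 and 0.008 m and angle between plaque_blue's own z axis and vertical below 0.35 rad and angle between the x axis of plaque_blue and the x axis of free_slot, either way round below 0.25 rad and contact force between each of the arm, the fingers and plaque_blue below 0.2 N), for 0.2 s.
3. The wedge, gripped, carries the rack's tongue off the base (value of joint rack above 0.008 rad and contact force between wedge and rack_base above 0.8 N and contact force between the fingers and wedge above 2 N), for 0.2 s.
At the end, for the whole second after the job is handed in: Blue plaque in the free slot (25 mm along, 12 mm across, within 8 mm of the floor, upright to 0.35 rad), other plaques standing; tray tilted 0.008-0.036 rad (tongue 2-9 mm up) on the wedge (over 0.8 N), which is flat, still and gripped; the robot touches neither rack nor blue plaque (all of step 3 and x of plaque_blue in the frame of free_slot between -0.025 and 0.025 m and y of plaque_blue in the frame of free_slot between -0.012 and 0.012 m and z of plaque_blue in the frame of free_slot between -0.006 and 0.008 m and angle between plaque_blue's own z axis and vertical below 0.35 rad and angle between the x axis of plaque_blue and the x axis of free_slot, either way round below 0.25 rad and angle between each of plaque_red, plaque_green, plaque_violet's own z axis and vertical below 0.4 rad and value of joint rack below 0.036 rad and contact force between each of the fingers, the arm and rack_base below 0.3 N and contact force between the arm and plaque_blue below 0.3 N and height (world z) of wedge below 0.004 m and angle between wedge's own z axis and vertical below 0.07 rad and linear speed of wedge below 0.01 m/s and velocity of joint rack below 0.03 rad/s); the arm keeps its last pose, push and grip.
It fails at once if the rack is jacked up by more than 15 mm (value of joint rack above 0.06 rad).
It fails at once if another plaque is knocked over or pulled from its slot (angle between any of plaque_red, plaque_green, plaque_violet's own z axis and vertical above 0.5 rad or distance of any of plaque_red, plaque_green, plaque_violet from where it was at the start of the episode above 0.03 m).
It fails at once if a dish, bottle, jar, cup or brush is pushed away (distance of any of paint_dish, glue_bottle, pigment_jar, water_cup, flat_brush from where it was at the start of the episode above 0.03 m).
It also fails if it takes over 58 s, if anything falls off the work surface, if the arm or the gripper's body presses on something with over 40 N, if the wrist force passes 120 N, or if a joint passes its speed limit or range.

### The arm

A 6-joint arm with a two-finger parallel gripper is mounted at the origin on the work surface. World frame = base frame: x ahead of the robot, y to its left, z up, the work surface at z = 0. Lengths are in m, angles in rad, forces in N, time in s.
With the tool pointing down it reaches from about 0.25 to 0.725 m from the base axis. Payload 9.7 kg.
Tool frame: the origin (TCP) lies at the centre of the arm's flange, where the gripper is bolted on; the fingertips stand 173 mm ahead of it and the grasp point (between the pads) lies 155 mm ahead of it; y points along the fingers, z is the direction in which the jaws open and shut, and the axes are right-handed (so a half turn about y gives the same grasp; the last joint's range is limited). The gripper opens to 85 mm and grips with 20 to 120 N. Pads are 22 mm wide; open, the fingers measure 114 mm over their backs; the gripper's body (76 mm by 85 mm) begins 54 mm behind the grasp point. The pads swing forward as they close: fully open they stand 13 mm farther back than shut.
Start: joints at [1.221, 0.087, 0.176, 1.66, 0, 1.571], TCP at [0.188, 0.517, 0.405] pointing down, gripper open.
Joint ranges: [-3.13, 3.13], [-0.85, 1.81], [-1.15, 1.24], [-2.2, 2.28], [-1.44, 1.52], [-3.14, 3.14]. Speed limits (rad/s): [2.22, 2.22, 2.57, 3.14, 3.14, 3.14].

### API

Orientations are given as a rotation vector (axis times angle).
In Python, from plant import manip gives the robot as it stands. Calls block until the motion is done:
- manip.reach(position, orientation): joint-space move of the TCP to a pose.
- manip.movel(position, orientation=None, speed=0.15): straight line of the TCP; orientation=None keeps the orientation; speed is the mean speed in m/s.
- manip.move_j(angles): joint-space move.
- manip.gripper_to(opening): finger opening in m; the grip force is fixed at half the most; returns when the fingers have stopped.
- manip.sleep(seconds).
- manip.inverse_kinematics(position, orientation): joint angles nearest the present ones, or None.
- manip.capture(name): name is "side" or "top" or "wrist"; returns a dict with "img" (384x512x3 uint8, blue, green, red), "range_z" (384x512 float32, m along the optical axis (not along the pixel's ray), 0 where there is no reading), "camera_matrix" (3x3 intrinsics, pixels), "camera_from_world" (4x4, takes a point from world to camera coordinates); the wrist camera has in their place "mount" (4x4, takes a point from camera to tool coordinates, whose origin is the TCP and whose axes are the tool frame's). Camera axes: x right, y down, z forward; pixel columns grow to the right and rows downward; lengths in m; the calibration is good to about 2 mm. The wrist camera is an equidistant fisheye: a pixel r from the principal point sees the ray r / f radians off the axis. A picture is of the moment at which its call begins: read the wrist's pose just before it.
A pose or a line that the arm cannot do raises manip.PlanningError and nothing moves.
- manip.job_done(): hands the job in, once; it reports no verdict.
Readings, each from a call of its own:
- manip.current_t(): time.
- manip.current_joint_positions(): joint angles.
- manip.current_dq(): joint speeds.
- manip.current_effort(): joint torques, N m.
- manip.current_tool_pos(): TCP position.
- manip.current_ee_rot(): TCP orientation.
- manip.current_wrist_force(): force on the tool from outside, world axes, zero at the start.
- manip.current_ft_torque(): the same for the moment, N m.
- manip.current_finger_gap(): finger opening in m.
Only numpy, scipy, OpenCV 4.12 (cv2) and the standard library are available. Lean on these libraries where they do the work, as an engineer would, in place of code of your own. Each camera call takes 0.05 s, during which the arm holds its last target. There are 200 camera calls.

## Working session

There is one attempt and no reset: what is moved stays moved. The work goes in short steps, each a Python script; the robot and the scene stay as the last script left them, time stands still between calls to the robot, and variables do not carry over. Pictures are saved under pics/ and viewed, about 8 in all and at most 12, crops included, and the job is handed in when it is done.

```bash
ls; mkdir -p pics
python3 - <<'E'
from plant import manip
import cv2,numpy as np
for n in ("top","side"):
    c=manip.capture(n); cv2.imwrite(f"pics/{n}0.png",c["img"]); np.savez(f"{n}0.npz",**c)
    print(n,c["camera_matrix"].tolist(),np.round(c["camera_from_world"],4).tolist(),(c["range_z"]>0).mean())
print(manip.current_tool_pos(),manip.current_ee_rot(),manip.current_t())
E
```

```text
pics
top [[418.2872351058765, 0.0, 259.2596975554219], [0.0, 418.2872351058765, 193.8334559105151], [0.0, 0.0, 1.0]] [[0.0289, -0.9992, -0.0264, 0.0426], [-0.9927, -0.0256, -0.1182, 0.5489], [0.1175, 0.0296, -0.9926, 1.0582], [0.0, 0.0, 0.0, 1.0]] 0.9958902994791666
side [[397.6998118064545, 0.0, 247.84297539994208], [0.0, 397.6998118064545, 187.51781524089682], [0.0, 0.0, 1.0]] [[-0.9775, -0.2106, -0.0137, 0.5541], [-0.1559, 0.7641, -0.6259, 0.1004], [0.1423, -0.6097, -0.7798, 1.0378], [0.0, 0.0, 0.0, 1.0]] 0.9961293538411459
[0.18849371 0.51669887 0.40407053] [-1.55445945  0.27466719 -0.27441463] 0.1
```

View pics/top0.png

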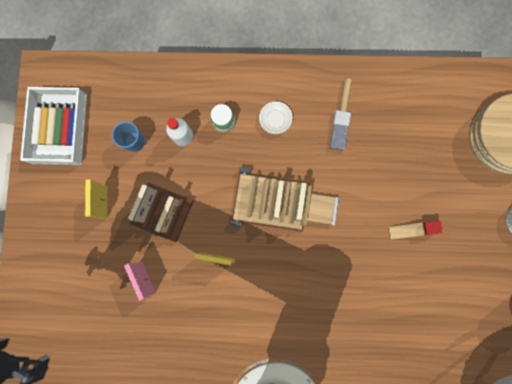

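View pics/side0.png

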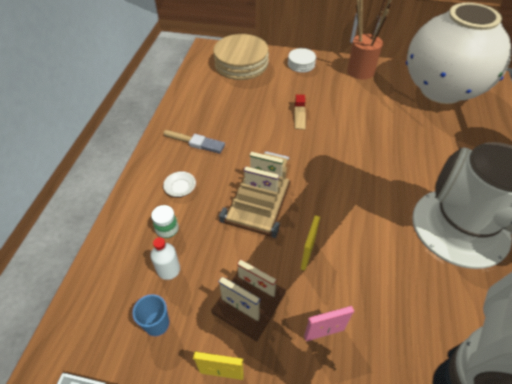

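```bash
cat > h.py <<'E'
import numpy as np,cv2
def cloud(c):
    z=c["range_z"].astype(float); K=c["camera_matrix"]; T=c["camera_from_world"]
    v,u=np.mgrid[:z.shape[0],:z.shape[1]]
    p=np.stack([(u-K[0,2])/K[0,0]*z,(v-K[1,2])/K[1,1]*z,z],-1)
    return (p-T[:3,3])@T[:3,:3]   # world, HxWx3
def pix(c,P):
    p=c["camera_from_world"][:3,:3]@np.asarray(P,float)+c["camera_from_world"][:3,3]; q=c["camera_matrix"]@p; return q[:2]/q[2]
E
python3 - <<'E'
import numpy as np,cv2
from h import *
t=dict(np.load("top0.npz")); s=dict(np.load("side0.npz"))
A=t["img"][165:250,120:200]; B=t["img"][160:240,225:345]; C=t["img"][205:250,380:450]; D=s["img"][240:345,190:310];E_=s["img"][140:240,210:310]
f=lambda a,w,h:cv2.resize(a,(w,h),interpolation=cv2.INTER_CUBIC)
top=np.hstack([f(A,320,300),f(B,480,300)]); bot=np.hstack([f(D,340,300),f(E_,300,300),f(C,160,300)])
cv2.imwrite("pics/crop0.png",np.vstack([top,bot]))
P=cloud(t)
# table z check
print("table z",np.median(P[300:330,100:200,2]),np.median(P[60:80,400:440,2]))
def comp(m,name):
    n,l,st,ce=cv2.connectedComponentsWithStats(m.astype(np.uint8))
    for i in range(1,n):
        if st[i,4]>8:
            q=P[l==i]; print(name,st[i],np.round(np.median(q,0),4),"rect",cv2.minAreaRect((q[:,:2]*1000).astype(np.float32)),"zmax",np.percentile(q[:,2],[10,50,95]).round(3))
hsv=cv2.cvtColor(t["img"],cv2.COLOR_BGR2HSV)
red=((hsv[...,0]<8)|(hsv[...,0]>172))&(hsv[...,1]>150)&(hsv[...,2]>80); red[:, :380]=0
comp(red,"redblock")
Z=P[...,2]
w=(Z>.002)&(Z<.06); w[:205]=0;w[250:]=0;w[:,:375]=0;w[:,455:]=0; comp(w,"wedge")
r=(Z>.005)&(Z<.15); r[:160]=0;r[240:]=0;r[:,:225]=0;r[:,345:]=0; comp(r,"rack")
hp=(Z>.075)&(Z<.15); hp[:160]=0; hp[250:]=0; hp[:,345:]=0;hp[:,:110]=0; comp(hp,"tops")
st=(Z>.03)&(Z<.15); st[:170]=0; st[250:]=0; st[:,200:]=0;st[:,:112]=0; comp(st,"stand")
E
```

```text
table z 0.0006781811745528819 0.0006579895637911929
redblock [424 221  18  14 219] [ 0.4729 -0.3839  0.045 ] rect ((472.2257080078125, -386.227294921875), (33.28391647338867, 41.92144775390625), 10.225393295288086) zmax [0.04  0.045 0.049]
wedge [430 205   5  11  21] [ 0.52   -0.3987  0.0029] rect ((520.07666015625, -398.08514404296875), (10.413705825805664, 27.21515464782715), 71.13349151611328) zmax [0.002 0.003 0.005]
wedge [382 209   4   7   9] [ 0.5111 -0.2708  0.0029] rect ((510.6550598144531, -271.79571533203125), (6.489307403564453, 17.19089126586914), 76.76895904541016) zmax [0.003 0.003 0.005]
wedge [399 208   6   4  11] [ 0.5201 -0.3178  0.0032] rect ((519.072998046875, -319.04046630859375), (7.950685501098633, 13.195850372314453), 1.2018556594848633) zmax [0.002 0.003 0.004]
wedge [438 213   4   5   9] [ 0.507  -0.4174  0.0033] rect ((506.3158264160156, -417.8066711425781), (7.145645618438721, 12.081138610839844), 61.80805587768555) zmax [0.002 0.003 0.004]
wedge [450 213   5   5   9] [ 0.508  -0.4509  0.0028] rect ((506.7248840332031, -450.8925476074219), (6.098888874053
[... 2502 characters left out ...]
461] [0.5075 0.3419 0.1243] rect ((509.3444519042969, 345.06976318359375), (14.816102981567383, 90.20662689208984), 70.03803253173828) zmax [0.085 0.124 0.135]
tops [155 196  22  36 302] [0.4835 0.2836 0.1059] rect ((484.86279296875, 285.361083984375), (14.06093692779541, 90.75105285644531), 69.80781555175781) zmax [0.082 0.106 0.11 ]
stand [128 184  35  43 818] [0.5061 0.3392 0.0858] rect ((506.2750549316406, 344.38507080078125), (34.665931701660156, 99.38252258300781), 68.43509674072266) zmax [0.046 0.086 0.134]
stand [155 195  30  41 618] [0.4833 0.2796 0.0735] rect ((484.5528564453125, 283.9212646484375), (32.67024230957031, 99.60777282714844), 71.20611572265625) zmax [0.045 0.074 0.109]
```

View pics/crop0.png

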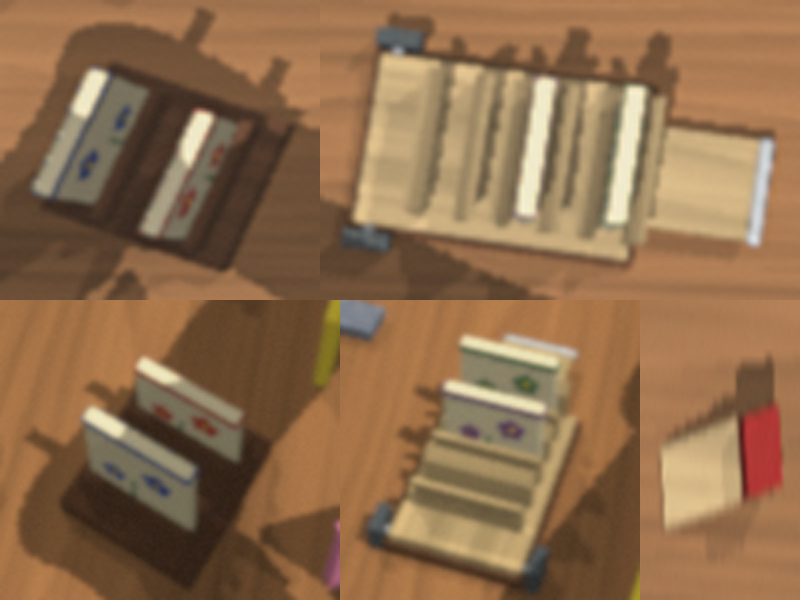

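```bash
cat >> h.py <<'E'
def near(P,xy,r,zlo,zhi):
    m=(np.hypot(P[...,0]-xy[0],P[...,1]-xy[1])<r)&(P[...,2]>zlo)&(P[...,2]<zhi)
    return P[m]
def rect(q):
    (c,(w,h),a)=cv2.minAreaRect((q[:,:2]*1000).astype(np.float32))
    if w>h: w,h,a=h,w,a-90
    d=q[:,:2]-q[:,:2].mean(0); ev,V=np.linalg.eigh(d.T@d); v=V[:,1]
    pa=(np.degrees(np.arctan2(v[1],v[0]))+90)%180-90  # long axis
    return np.round(c,1),np.round((w,h),1),"long",round((a+90+90)%180-90,1),"pca",round(pa,1),"mean",np.round(q.mean(0)*1000,1),len(q)
E
python3 - <<'E'
import numpy as np,cv2
from h import *
for n in("top","side"):
    c=dict(np.load(n+"0.npz")); P=cloud(c); print(n)
    for nm,xy,z0,z1 in (("blue",(.509,.345),.126,.14),("red",(.485,.285),.101,.115),("violet",(.529,.008),.1,.115),("green",(.525,-.047),.1,.115)):
        print(nm,*rect(near(P,xy,.055,z0,z1)))
    print("block",*rect(near(P,(.472,-.386),.035,.035,.055)))
    w=near(P,(.466,-.34),.09,.008,.06); print("wedge",*rect(w))
    # rack frame analysis
    yaw=np.radians(-7); o=np.array([.526,-.012])
    R=np.array([[np.cos(yaw),-np.sin(yaw)],[np.sin(yaw),np.cos(yaw)]])
    L=(P[...,:2]-o)@R; Z=P[...,2]
    rail=(abs(L[...,0])<.08)&(L[...,1]>.04)&(L[...,1]<.13)&(Z>.045)&(Z<.075)
    q=L[rail]; print("rails x",np.percentile(q[:,0],[1,5,95,99]).round(4),"y hist",np.histogram(q[:,1],np.arange(.04,.131,.005))[0])
    m=(abs(L[...,0])<.08)&(L[...,1]>-.06)&(L[...,1]<.14)&(Z>.012)&(Z<.035)
    print("tray",*rect(P[m])); print(np.percentile(L[m],[1,99],axis=0).round(4).tolist())
    m=(abs(L[...,0])<.06)&(L[...,1]<-.075)&(L[...,1]>-.16)&(Z>.01)&(Z<.05)
    print("tongue",*rect(P[m]),np.percentile(L[m],[1,99],axis=0).round(4).tolist(),np.median(Z[m]))
E
```

```text
top
blue [509.3 345.1] [14.5 90.2] long -20.5 pca -19.8 mean [509.1 344.  132. ] 225
red [485.  285.7] [13.3 90.8] long -20.2 pca -20.0 mean [484.6 285.2 107. ] 208
violet [526.  -16.1] [60.7 91.2] long -6.7 pca -8.5 mean [ 5.272e+02 -4.000e-01  1.073e+02] 231
green [528.4 -22.9] [60.6 91. ] long -7.1 pca -6.7 mean [525.9 -38.8 107.2] 232
block [ 473.3 -385.7] [31.6 41.5] long -80.5 pca -80.4 mean [ 473.1 -384.8   45. ] 218
wedge [ 467.2 -346.7] [ 31.9 120.5] long -81.1 pca -80.5 mean [ 468.2 -354.7   27.8] 575
rails x [-0.0485 -0.0452  0.046   0.0497] y hist [37  0 30 76 71  4  0  0  0 84 81 36  0  0  0  0  0  0]
tray [530.5  25.4] [155.4 195.3] long 82.9 pca 68.2 mean [528.8  50.8  22.2] 1970
[[-0.0735, -0.0468], [0.0738, 0.1336]]
tongue [ 513.5 -116.1] [59.5 72.5] long -6.8 pca -7.4 mean [ 513.2 -116.    22.2] 613 [[-0.0343, -0.1338], [0.035, -0.0757]] 0.022361283361318977
side
blue [510.4 346.5] [14.  90.3] long -19.6 pca -19.7 mean [509.7 347.7 130.4] 284
red [486.2 287.5] [14.3 90.7] long -20.0 pca -20.0 mean [485.5 288.6 105.2] 249
violet [526.9 -14.4] [64.3 90.5] long -6.1 pca 3.2 mean [527.1  -1.5 104.6] 222
green [529.1 -23.2] [58.3 90.3] long -8.0 pca -7.9 mean [525.9 -39.7 104.7] 162
block [ 475.4 -383.8] [30.  44.6] long -82.1 pca -80.3 mean [ 475.1 -380.5   42.9] 96
wedge [ 469.5 -351.9] [ 31.  109.6] long -79.8 pca -79.0 mean [ 470.1 -355.3   26.2] 278
rails x [-0.0483 -0.045   0.0456  0.0501] y hist [ 93   1   4  58 127  72   0   0   0   1  58  91   0   0   0   0   0   0]
tray [533.6  32.4] [155.8 190.2] long 83.8 pca 37.6 mean [529.3  79.9  22.1] 1305
[[-0.0758, -0.0425], [0.0764, 0.1374]]
tongue [ 508.3 -133. ] [37.  80.6] long -31.2 pca -18.4 mean [ 506.3 -130.3   20.3] 112 [[-0.0346, -0.1312], [0.0356, -0.0931]] 0.020478755962371975
```

```bash
cat >> h.py <<'E'
from scipy.spatial.transform import Rotation as Rn
def rot(deg):  # tool down, jaws (tool z) opening along world direction deg
    a=np.radians(deg); z=np.array([np.cos(a),np.sin(a),0]); y=np.array([0,0,-1.]); x=np.cross(y,z)
    return Rn.from_matrix(np.stack([x,y,z],1)).as_rotvec()
YAW=-7; UX=np.array([np.cos(np.radians(YAW)),np.sin(np.radians(YAW)),0]); UY=np.array([-UX[1],UX[0],0])
O=np.array([.5262,-.0113,0]); FREE=O+.075*UY; BAR=O-.130*UY
BLUE=np.array([.5097,.3458,0])
E
python3 - <<'E'
from plant import manip
from h import *
print(Rn.from_rotvec(manip.current_ee_rot()).as_matrix().round(3).tolist(), FREE, BAR)
def t(n,p,d):
    for s in (0,180):
        q=manip.inverse_kinematics(list(p),list(rot(d+s))); print(n,np.round(p,3),d+s,None if q is None else np.round(q,2))
for z in(.272,.40): t("blue",BLUE+[0,0,z],70); t("free",FREE+[0,0,z],83)
W=np.array([.4735,-.3855,0])
for z in (.18,.30): t("wedge",W+[0,0,z],10); t("pre",BAR-.13*UY+[0,0,z],-7); t("fin",BAR-.048*UY+[0,0,z],-7)
E
```

```text
[[0.939, -0.0, 0.343], [-0.343, -0.001, 0.939], [0.0, -1.0, -0.001]] [0.5353402  0.06314096 0.        ] [ 0.51035699 -0.140331    0.        ]
blue [0.51  0.346 0.272] 70 [0.6  0.23 0.09 1.42 0.   0.95]
blue [0.51  0.346 0.272] 250 [ 0.6   0.23  0.09  1.42  0.   -2.2 ]
free [0.535 0.063 0.272] 83 [ 0.12  0.05 -0.12  1.4   0.    0.24]
free [0.535 0.063 0.272] 263 [ 0.12  0.05 -0.12  1.4   0.   -2.9 ]
blue [0.51  0.346 0.4  ] 70 [0.6  0.25 0.35 1.67 0.   0.95]
blue [0.51  0.346 0.4  ] 250 [ 0.6   0.25  0.35  1.67  0.   -2.2 ]
free [0.535 0.063 0.4  ] 83 [0.12 0.06 0.14 1.65 0.   0.24]
free [0.535 0.063 0.4  ] 263 [ 0.12  0.06  0.14  1.65  0.   -2.9 ]
wedge [ 0.474 -0.386  0.18 ] 10 [-0.68  0.26 -0.06  1.25  0.    0.71]
wedge [ 0.474 -0.386  0.18 ] 190 [-0.68  0.26 -0.06  1.25  0.   -2.43]
pre [ 0.495 -0.269  0.18 ] -7 [-0.5   0.15 -0.19  1.23  0.    1.19]
pre [ 0.495 -0.269  0.18 ] 173 [-0.5   0.15 -0.19  1.23  0.   -1.95]
fin [ 0.505 -0.188  0.18 ] -7 [-0.36  0.09 -0.26  1.22  0.    1.34]
fin [ 0.505 -0.188  0.18 ] 173 [-0.36  0.09 -0.26  1.22  0.   -1.81]
wedge [ 0.474 -0.386  0.3  ] 10 [-0.68  0.22  0.12  1.47  0.    0.71]
wedge [ 0.474 -0.386  0.3  ] 190 [-0.68  0.22  0.12  1.47  0.   -2.43]
pre [ 0.495 -0.269  0.3  ] -7 [-0.5   0.1  -0.01  1.46  0.    1.19]
pre [ 0.495 -0.269  0.3  ] 173 [-0.5   0.1  -0.01  1.46  0.   -1.95]
fin [ 0.505 -0.188  0.3  ] -7 [-0.36  0.04 -0.07  1.46  0.    1.34]
fin [ 0.505 -0.188  0.3  ] 173 [-0.36  0.04 -0.07  1.46  0.   -1.81]
```

```bash
python3 - <<'E'
from plant import manip
from h import *
r=list(rot(70))
manip.reach(list(BLUE+[0,0,.36]),r); manip.gripper_to(.04)
manip.movel(list(BLUE+[0,0,.270]),r,speed=.12)
f0=manip.current_wrist_force(); g=manip.gripper_to(0.0); manip.sleep(.1)
print(g,manip.current_finger_gap(),f0,manip.current_wrist_force(),manip.current_tool_pos())
manip.movel(list(BLUE+[0,0,.345]),r,speed=.1)
manip.movel(list(BLUE+[0,0,.395]),r,speed=.15)
print(manip.current_finger_gap(),manip.current_wrist_force(),manip.current_t())
F=FREE+[0,0,.395]; rf=list(rot(83)); manip.reach(list(F),rf)
print(manip.current_tool_pos(),manip.current_t())
for n in("top","side"):
    c=manip.capture(n); cv2.imwrite(f"pics/{n}1.png",c["img"]); np.savez(f"{n}1.npz",**c)
T=Rn.from_rotvec(manip.current_ee_rot()).as_matrix(),manip.current_tool_pos()
c=manip.capture("wrist"); cv2.imwrite("pics/wrist1.png",c["img"]); np.savez("wrist1.npz",R=T[0],p=T[1],**c)
E
python3 - <<'E'
import cv2,numpy as np
a=cv2.imread("pics/wrist1.png");s=cv2.imread("pics/side1.png")[80:272,190:320]
cv2.imwrite("pics/mix1.png",np.hstack([a,cv2.resize(s,(260,384))]))
E
```

```text
False 0.011607300457936785 [ 0.00367698 -0.26534131 -0.20187638] [-0.57241631 -1.06124428  6.31902809] [0.50986974 0.345851   0.27097828]
0.01135447513088094 [-0.18186881  0.12565114 -1.71128032] 4.725
[0.53539545 0.06372693 0.39452812] 5.825
```

View pics/mix1.png

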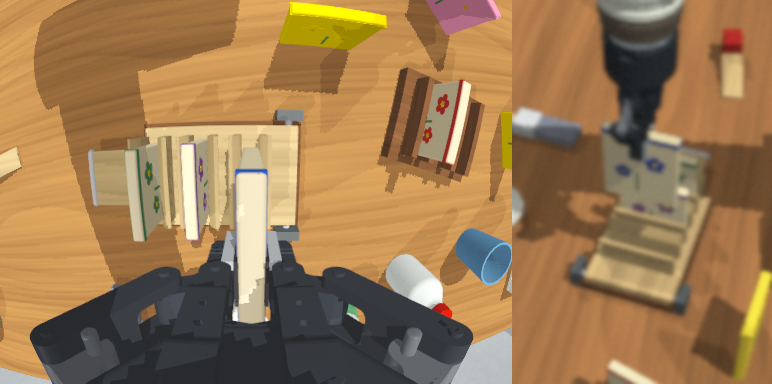

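Run:
```python
from h import *
for n in("side","top"):
    c=dict(np.load(n+"1.npz")); P=cloud(c); h=cv2.cvtColor(c["img"],cv2.COLOR_BGR2HSV)
    L=np.stack([(P-FREE)@UX,(P-FREE)@UY,P[...,2]],-1)
    m=(abs(L[...,0])<.07)&(abs(L[...,1])<.025)&(L[...,2]>.13)&(L[...,2]<.28)&(h[...,2]>90)
    q=L[m]; print(n,len(q),(np.percentile(q,[1,50,99],axis=0)*1000).round(1).tolist())
    for a,b in((-.06,-.02),(-.02,.02),(.02,.06)):
        k=q[(q[:,0]>a)&(q[:,0]<b)&(q[:,2]<.225)]
        if len(k)>5: print(a,len(k),(np.median(k,0)*1000).round(1), (np.percentile(k[:,2],[2,98])*1000).round(1))
```

```text
side 1104 [[-44.8, -3.3, 146.9], [-10.4, 7.8, 201.1], [43.8, 14.2, 256.9]]
-0.06 252 [-34.    7.7 188.1] [147.7 223.7]
-0.02 328 [ -1.8   7.8 182.3] [146.9 222.5]
0.02 209 [ 32.9   7.9 185.3] [147.4 224. ]Traceback (most recent call last):
  File "<stdin>", line 6, in <module>
    return _quantile_unchecked(
        a, q, axis, out, overwrite_input, method, keepdims, weights)
    return _ureduce(a,
                    func=_quantile_ureduce_func,
    ...<5 lines>...
                    overwrite_input=overwrite_input,
                    method=method)
    r = func(a, **kwargs)
    result = _quantile(arr,
                       quantiles=q,
    ...<2 lines>...
                       out=out,
                       weights=wgt)
    slices_having_nans = np.isnan(arr[-1, ...])
                                  ~~~^^^^^^^^^
IndexError: index -1 is out of bounds for axis 0 with size 0
```

Run:
```python
from plant import manip
from h import *
rf=list(rot(83)); F=FREE+[0,-.0005,0]
manip.movel(list(F+[0,0,.315]),rf,speed=.12)
w0=manip.current_wrist_force(); print(w0)
z=.315
while z>.266:
    z-=.003 if z>.276 else .0015
    manip.movel(list(F+[0,0,z]),rf,speed=.04)
    d=manip.current_wrist_force()-w0; print(round(z,4),manip.current_tool_pos().round(4),d.round(2))
    if np.hypot(*d[:2])>15: print("side!"); break
    if d[2]>4: break
manip.sleep(.3); print(manip.current_tool_pos(),manip.current_wrist_force()-w0,manip.current_finger_gap(),manip.current_t())
```

```text
[ 0.18672132 -0.95490114 -0.62250058]
0.312 [0.5354 0.0627 0.3124] [ 0.03 -0.17  0.05]
0.309 [0.5353 0.0626 0.3088] [-0.29  0.68 -0.01]
0.306 [0.5353 0.0626 0.3057] [-0.79  1.41  0.44]
0.303 [0.5353 0.0626 0.3028] [-0.03  1.41  0.05]
0.3 [0.5353 0.0626 0.2997] [-0.83  1.05  0.06]
0.297 [0.5353 0.0626 0.2967] [ 0.22  0.4  -0.96]
0.294 [0.5353 0.0626 0.2938] [ 1.18  1.08 -0.25]
0.291 [0.5353 0.0626 0.2907] [-1.02  1.59  0.48]
0.288 [0.5353 0.0626 0.2878] [-0.81  0.44 -0.51]
0.285 [0.5353 0.0626 0.2847] [-0.06  0.77 -0.43]
0.282 [0.5353 0.0626 0.2818] [-1.01  0.52 -0.61]
0.279 [0.5353 0.0626 0.2788] [ 0.08  0.86 -1.19]
0.276 [0.5353 0.0627 0.2757] [-0.48  0.55 -0.61]
0.2745 [0.5353 0.0626 0.2744] [-0.59  0.51 -0.65]
0.273 [0.5353 0.0626 0.2729] [ 0.21  0.84 -0.23]
0.2715 [0.5353 0.0626 0.2714] [-0.6  -0.01 -1.47]
0.27 [0.5354 0.0627 0.2709] [-1.36  0.8   5.8 ]
[0.53540524 0.0626599  0.27090169] [-1.97023172 -0.02576625  6.82220515] 0.011339178706379315 11.3417
```

Run:
```python
from plant import manip
from h import *
rf=list(rot(83)); F=FREE+[0,-.0005,0]
manip.gripper_to(.032); manip.sleep(.3); print(manip.current_wrist_force())
manip.movel(list(F+[0,0,.40]),rf,speed=.12)
W=np.array([.4742,-.385,0]); rw=list(rot(9.6))
manip.reach(list(W+[0,0,.30]),rw); manip.gripper_to(.06)
c=manip.capture("top"); cv2.imwrite("pics/top2.png",c["img"]); np.savez("top2.npz",**c)
c=manip.capture("side"); cv2.imwrite("pics/side2.png",c["img"]); np.savez("side2.npz",**c)
P=cloud(c); print(*rect(near(P,FREE[:2],.055,.126,.14)),manip.current_t())
t=dict(np.load("top2.npz")); P=cloud(t); q=near(P,FREE[:2],.055,.126,.14); print(*rect(q),((q.mean(0)-FREE)@UX,(q.mean(0)-FREE)@UY))
cv2.imwrite("pics/mix2.png",np.hstack([cv2.resize(c["img"][120:250,200:330],(390,390)),cv2.resize(t["img"][160:260,225:455],(400,390))]))
```

```text
[-0.56006553  0.3827122   1.06714684]
[536.3  65.3] [14.  91.2] long -6.8 pca -7.0 mean [535.6  65.7 130.1] 172 15.3833
[534.8  62.6] [12.6 90.1] long -7.0 pca -7.0 mean [534.2  62.4 132.1] 203 (np.float64(-0.001077031417005686), np.float64(-0.0008329720472055943))
```

View pics/mix2.png

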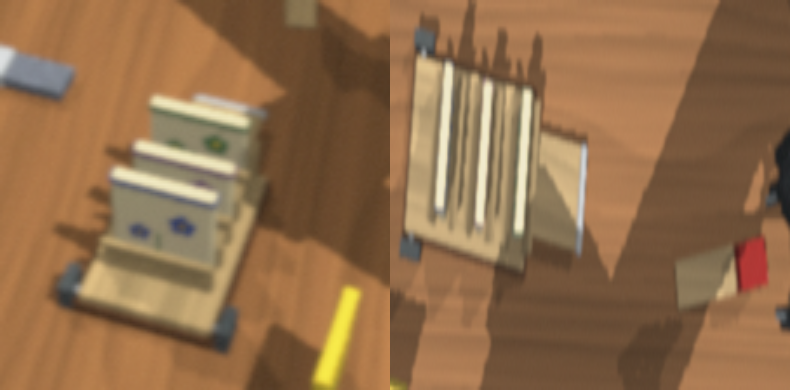

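```bash
python3 - <<'E'
from plant import manip
from h import *
W=np.array([.4742,-.385,0]); rw=list(rot(9.6))
manip.movel(list(W+[0,0,.182]),rw,speed=.12)
manip.gripper_to(0.0); manip.sleep(.1)
print(manip.current_finger_gap(),manip.current_wrist_force(),manip.current_tool_pos())
manip.movel(list(W+[0,0,.190]),rw,speed=.05)
print(manip.current_wrist_force())
r=list(rot(YAW)); B=BAR-.125*UY
manip.reach(list(B+[0,0,.190]),r); w0=manip.current_wrist_force(); print("lifted",w0)
z=.1855
while z>.179:
    z-=.001; manip.movel(list(B+[0,0,z]),r,speed=.02); d=manip.current_wrist_force()-w0; print(round(z,4),manip.current_tool_pos().round(4),d.round(2))
    if d[2]>3: break
for n in("top","side"):
    c=manip.capture(n); np.savez(n+"3.npz",**c); P=cloud(c); cv2.imwrite(f"pics/{n}3.png",c["img"])
    L=np.stack([(P-BAR)@UX,(P-BAR)@UY,P[...,2]],-1)
    h=cv2.cvtColor(c["img"],cv2.COLOR_BGR2HSV)
    m=(abs(L[...,0])<.04)&(L[...,1]>-.11)&(L[...,1]<-.012)&(L[...,2]>.004)&(L[...,2]<.028)
    if m.sum()>10:
        q=L[m]; print(n,m.sum(),(np.percentile(q,[1,50,99],axis=0)*1000).round(1).tolist()); print(*rect(q))
        print("ramp z fit",np.polyfit(q[:,1],q[:,2],1))
print(manip.current_t())
E
python3 -c "
import cv2,numpy as np
cv2.imwrite('pics/mix3.png',np.hstack([cv2.resize(cv2.imread('pics/side3.png')[60:220,220:380],(400,400)),cv2.resize(cv2.imread('pics/top3.png')[160:260,300:400],(400,400))]))"
```

```text
0.031373085580975194 [-0.46516895  0.16209021  5.49456708] [ 0.47443182 -0.38520926  0.18290694]
[-0.49581958 -0.25483499  0.03383097]
lifted [-0.63418431 -0.70918651 -0.57054509]
0.1845 [ 0.4949 -0.2649  0.1842] [ 0.23  0.63 -0.37]
0.1835 [ 0.4951 -0.2645  0.1835] [ 0.33  0.83 -1.18]
0.1825 [ 0.4952 -0.2644  0.1829] [0.19 1.12 3.74]
top 411 [[-23.1, -106.0, 4.1], [-0.5, -69.1, 14.5], [25.3, -21.8, 26.3]]
[  2.4 -59.6] [59.9 99. ] long 76.4 pca 89.1 mean [ -0.4 -68.1  14.7] 411
ramp z fit [-0.23146897 -0.00106263]
side 246 [[-15.3, -107.4, 4.2], [0.3, -70.7, 13.6], [16.7, -26.8, 26.5]]
[  0.9 -67.9] [34.9 85.2] long 87.2 pca 89.2 mean [  0.2 -70.   13.7] 246
ramp z fit [-0.22888963 -0.00234576]
18.8667
```

View pics/mix3.png

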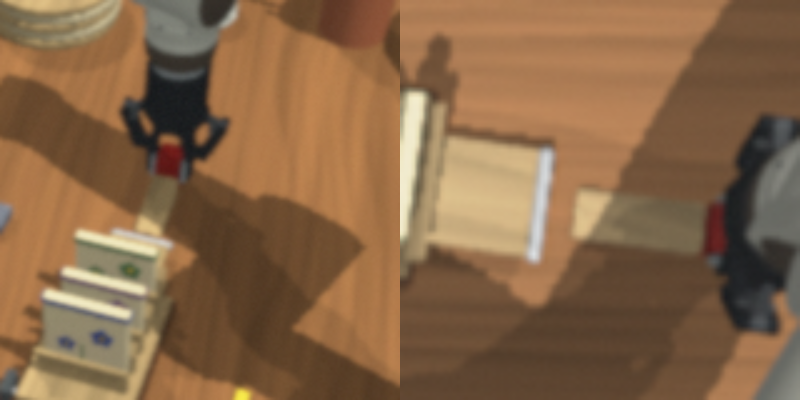

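```bash
python3 - <<'E'
from plant import manip
from h import *
r=list(rot(YAW)); z=.1825
def tilt(tag):
    for n in("top","side"):
        c=manip.capture(n); np.savez(f"{n}{tag}.npz",**c); P=cloud(c); cv2.imwrite(f"pics/{n}{tag}.png",c["img"])
        L=np.stack([(P-O)@UX,(P-O)@UY,P[...,2]],-1)
        m=(abs(L[...,0])<.03)&(L[...,1]>-.132)&(L[...,1]<(-.075 if n=="top" else -.11))&(L[...,2]>.015)&(L[...,2]<.045)
        q=L[m]; print(n,m.sum(),"tongue z",np.median(q[:,2]).round(4),"y",np.median(q[:,1]).round(4))
def go(s):
    manip.movel(list(BAR-(.125-s)*UY+[0,0,z]),r,speed=.03)
    print(round(s*1000),((manip.current_tool_pos()-BAR)@UY*1000).round(1),manip.current_tool_pos()[2].round(4),manip.current_wrist_force().round(2))
go(.02); go(.05); tilt("4a")
for s in (.054,.057,.060,.064,.068,.072,.077): go(s)
manip.sleep(.3); tilt("4b"); print(manip.current_finger_gap(),manip.current_wrist_force(),manip.current_t())
E
python3 -c "
import cv2,numpy as np
cv2.imwrite('pics/mix4.png',np.hstack([cv2.resize(cv2.imread('pics/side4b.png')[90:240,210:340],(400,460)),cv2.resize(cv2.imread('pics/top4b.png')[160:250,225:385],(400,460))]))"
```

```text
20 -104.6 0.1829 [ 0.23 -1.47  5.57]
50 -74.7 0.1829 [ 0.5  -1.25  6.15]
top 502 tongue z 0.0227 y -0.1036
side 76 tongue z 0.0205 y -0.1234
54 -70.5 0.1829 [-0.1  -1.07  6.61]
57 -67.6 0.1829 [-0.3  -1.15  5.6 ]
60 -65.0 0.1829 [-0.87 -6.04  4.48]
64 -61.1 0.1829 [-0.62 -6.89  4.04]
68 -57.2 0.1829 [-0.82 -6.62  4.95]
72 -53.2 0.1829 [-0.64 -5.78  5.11]
77 -48.1 0.1829 [ 0.24 -6.62  4.41]
top 506 tongue z 0.0266 y -0.1037
side 92 tongue z 0.0252 y -0.1218
0.03122593926449135 [-0.0818862  -6.27488402  4.05749347] 23.2833
```

View pics/mix4.png

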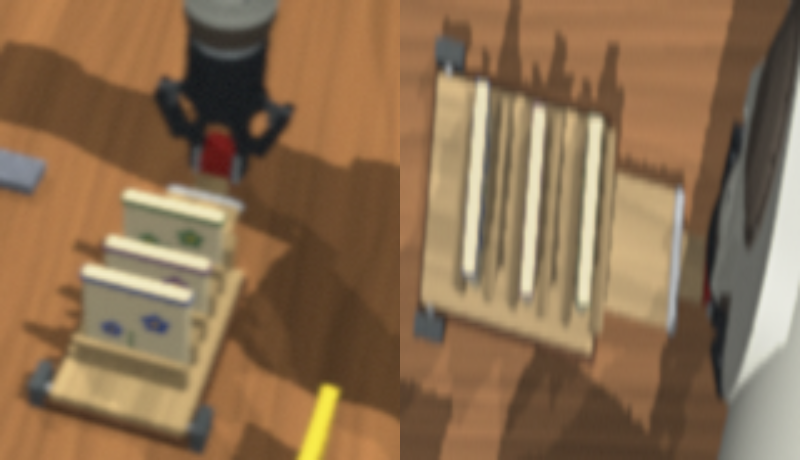

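Run:
```python
from plant import manip
manip.sleep(.3); print(abs(manip.current_dq()).max(),manip.current_wrist_force()); manip.job_done(); print(manip.current_t())
```

```text
0.001433063248643792 [-0.21744426 -5.1278436   5.52650505]
the job is handed in; nothing more can be done
the job is handed in; nothing more can be done
```

The blue plaque stands in the rack's free slot, and the gripped wedge is holding the tongue end of the rack up. I handed the job in about 24 s into the 58 s allowed; no verdict comes back.

- **Plaque:** I lowered it until I felt about 6 N of floor contact, then let go. The top camera afterwards put it about 1 mm from the slot centre both ways, upright, and lined up with the slot at about -7°.
- **Wedge:** I gripped it by the red block, lifted it about 8 mm and turned it about 17° into line. I then set it flat and slid it in along the table. It met the bar at about the expected depth and went roughly 18–20 mm further.
- **Lift:** The tongue rose 3.9 mm by the top camera and 4.7 mm by the side camera, measured at different points along it. That gives a tilt of about 0.0175 and 0.019 rad, close to the 0.02 rad aimed for.
- **Last checks:** The last pictures showed the other plaques still standing. The arm was still, with about 5 N of push and the fingers 31 mm apart on the block. I did not measure the dish, bottle, jar, cup and brush again.
- **Disagreement:** The two cameras differed by 1–3 mm throughout, so I used the average for the rack, plaque and wedge positions. No check failed.

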